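# Swing the instrument case past the post into its dock

### The job

Park the long metal instrument case in the low three-sided dock by pushing it along the bench with your fingertips: slide the end nearer the short steel post in behind it first, while the other end is still outside the dock, then swing that other end in, until the case lies flat and fully home along the dock's back wall. It must not be picked up or tipped, and the pot, the bottle and the tin stay where they are.

Things in the scene. Friction and masses are not known exactly. Their poses are not given: they have to be found in the camera images.
- dock: Grey plastic three-sided dock fixed to the bench: back wall and two end walls, 26 mm high, 12 mm thick, no floor. Origin: on the bench, middle of its open front; x points into the bay, y along it (robot's left), yaw up to 0.15 rad. Inside: back wall face at x = 42 mm, end wall faces at y = -118 and 118 mm, end walls' front edges at x = 0. Case home: its centre at x = 26 mm.
- post: Upright plain steel post fixed in the bench in front of the dock's left half, 16 mm in diameter, 45 mm high. Origin: on its axis at the bench. It stands 32 mm in front of the dock's open front (x = -32 mm in the dock's frame) at y = +58 to +80 mm in the dock's frame. Axes parallel to the dock's.
- case: Long closed aluminium instrument case, a rigid box 200 mm long (own y), 32 mm wide (own x), 28 mm high, 0.2 to 0.4 kg, sliding on the bench with dry friction. It starts in front of the dock, off to the right, its left end not reaching the post. Origin: centre of its underside; own +y points to its left end, own +x to the dock.
- case_center (a point): Centre of the case, 14 mm above its underside.
- case_left (a point): Middle of the case's left end face (own y = +100 mm), 14 mm above the underside.
- case_right (a point): Middle of the case's right end face (own y = -100 mm), 14 mm above the underside.
- pot: Bystander: white jar with yellow cap, 56 mm in diameter, 60 mm high, behind the dock. Origin: centre of its underside.
- flask: Bystander: amber bottle with black cap, 52 mm in diameter, 110 mm high, behind the dock on the left. Origin: centre of its underside.
- tin: Bystander: flat steel tin, 68 mm in diameter, 35 mm high, in front of the dock on the left. Origin: centre of its underside.
There are look-alikes about, which are no part of the job. Several things look just like the case: the one meant starts farthest to the robot's right.

How it is judged:
On the way:
1. the left end of the case is behind the post, in the bay, while the right end is still outside (y of case_left in the frame of post above 0 m and x of case_left in the frame of dock above 0 m and x of case_right in the frame of dock below 0.005 m), for 0.1 s.
At the end, for the whole second after the job is handed in: The case lies flat and at rest between the dock's end walls, along the back wall: its middle within 6 mm of touching the back wall and its length within 0.06 rad of the wall's (x of case_center in the frame of dock between 0.02 and 0.03 m and y of case_center in the frame of dock between -0.022 and 0.022 m and angle between the y axis of case and the y axis of dock, either way round below 0.06 rad and height (world z) of case_center below 0.02 m and angle between case's own z axis and vertical below 0.05 rad and linear speed of case below 0.01 m/s).
It fails at once if the case is lifted off the bench or tipped (height (world z) of case_center above 0.026 m or angle between case's own z axis and vertical above 0.2 rad).
It fails at once if the pot is disturbed (distance of pot from where it was at the start of the episode above 0.015 m).
It fails at once if the bottle is disturbed (distance of flask from where it was at the start of the episode above 0.015 m).
It fails at once if the tin is disturbed (distance of tin from where it was at the start of the episode above 0.015 m).
It also fails if it takes over 58 s, if anything falls off the work surface, if the arm or the gripper's body presses on something with over 40 N, if the wrist force passes 120 N, or if a joint passes its speed limit or range.

### The arm

A 7-joint arm with a two-finger parallel gripper is mounted at the origin on the work surface. World frame = base frame: x ahead of the robot, y to its left, z up, the work surface at z = 0. Lengths are in m, angles in rad, forces in N, time in s.
With the tool pointing down it reaches from about 0.425 to 0.825 m from the base axis. Payload 3.6 kg.
Tool frame: the origin (TCP) lies at the very end of the fingers, on their centre line; the grasp point (between the pads) lies 19 mm behind it (robot.grip_depth is the z of the grasp point in the tool frame, in m); z points along the fingers, x is the direction in which the jaws open and shut, and the axes are right-handed (so a half turn about z gives the same grasp; the last joint's range is limited). The gripper opens to 85 mm and grips with 20 to 120 N. Pads are 22 mm wide; open, the fingers measure 114 mm over their backs; the gripper's body (76 mm by 85 mm) begins 54 mm behind the grasp point. The pads swing forward as they close: fully open they stand 13 mm farther back than shut.
Start: joints at [-1.345, 0.615, -0.013, 1.423, 0.008, 1.103, -0.04], TCP at [0.162, 0.629, 0.231] pointing down, gripper open.
Joint ranges: [-3.12, 3.12], [-0.3, 2.06], [-1.34, 1.32], [0.26, 2.42], [-1.36, 4.5], [0.01, 1.98], [-2.84, 2.84]. Speed limits (rad/s): [2.79, 2.79, 3.14, 3.14, 3.14, 3.14, 3.14].

### API

Orientations are given as a unit quaternion [w, x, y, z].
In Python, from workcell import robot, grab_frame, calibration, order, look_for gives the robot as it stands. The module is installed in compiled form; this text tells all that it offers.
- The arm moves only by the shell command python3 -m jog 'ROWS' [FORCE]. ROWS is JSON, a list of rows, each a list of 3 entries, a list of its own where there are three numbers: the finger opening in m, from 0 to 0.0854, then the shift along the tool's x, y, z in m, then the turn, a rotation vector about the tool's x, y, z in degrees. A call has exactly 10 rows; each row is the pose to reach, as a shift and turn from the pose commanded when the call began, along the tool's axes at that moment; what a row does not reach only later rows make up. A row lasts 1/8 s, in which the tool goes at most 62.5 mm and 10.7 degrees, less where a joint would pass 70% of its speed; a pose out of reach is approached as far as the arm can. A call with a gripper value outside its range is refused whole. The fingers move at their own pace and stop on an object; FORCE is the grip in N (left out, the last holds). Time passes only in rows, so rows that repeat a pose let the fingers close, or fill a call up. It gives the time, the measured TCP pose, the force and the opening at its end, in the units of the state.
- robot.read_state(): the state, without advancing time (a new reading comes with each control period).
- grab_frame(name): name is "side" or "top"; returns (picture, depth): 480x640x3 uint8, red, green, blue; 480x640 float32, m along the optical axis (not along the pixel's ray), 0 where there is no reading.
- calibration(name): a dict with "camera_matrix" (3x3 intrinsics, pixels), "dist_coeffs" ([k1, k2, p1, p2, k3] as OpenCV has them; the pictures are not rectified), "origin" and "rotation" of the camera in the world. Camera axes: x right, y down, z forward; pixel columns grow to the right and rows downward; lengths in m; the calibration is good to about 2 mm. A picture is of the moment at which its call begins. calibration takes no time and is no camera call.
- order.sign_off(): hands the job in, once; it reports no verdict.
Trained networks look in the newest picture that a camera, given by its name, has taken for a name from the list of things; names that differ only in an ending like _2 or _b are one class to them, and where a whole thing is asked for, a point or a joint stands for the part that bears it (a point fixed in the world has none). Each returns a list of dicts, best first, with "confidence" (0 to 1); they miss things now and then, are a little off and sometimes report something else, mostly with a low value. They report only what shows in the picture. A call takes as long as a camera call. They do not tell look-alikes from the thing itself.
- look_for(camera, label): "point" ([x, y, z] in m, in world coordinates, good to about 4 mm: the middle of the surface that is visible of it).
The state is a dict: "time": time; "joint_positions": joint angles; "dq": joint speeds; "joint_efforts": joint torques, N m; "eef_pos": TCP position; "eef_rot": TCP orientation; "force": force on the tool from outside, world axes, zero at the start; "wrist_torque": the same for the moment, N m; "finger_gap": finger opening in m.
Only numpy, scipy, OpenCV 4.12 (cv2) and the standard library are available. Lean on these libraries where they do the work, as an engineer would, in place of code of your own. Each camera call takes 0.05 s, during which the arm holds its last target.

## Working session

There is one attempt and no reset: what is moved stays moved. The work goes in short steps, Python scripts to look and compute and a shell command to move; the robot and the scene stay as the last step left them, time stands still between calls to the robot, and variables do not carry over. Pictures are saved under pics/ and viewed, and the job is handed in when it is done.

```bash
mkdir -p pics; ls; python3 - <<'E'
from workcell import robot, grab_frame, calibration, look_for
import cv2
for n in ("side","top"):
    p,d=grab_frame(n); cv2.imwrite(f"pics/{n}0.png",p[:,:,::-1])
    import numpy as np; np.savez(f"{n}0.npz",p=p,d=d)
    c=calibration(n); print(n,c)
    for l in ("dock","post","case","pot","flask","tin"):
        print(l,[( [round(float(v),3) for v in r["point"]],round(r["confidence"],2)) for r in look_for(n,l)])
s=robot.read_state(); print(s)
E
```

```text
pics
side {'camera_matrix': array([[548.04851359,   0.        , 323.6281903 ],
       [  0.        , 548.04851359, 247.95834702],
       [  0.        ,   0.        ,   1.        ]]), 'dist_coeffs': array([-0.03913809,  0.        ,  0.        ,  0.        ,  0.        ]), 'origin': array([ 0.3954977 , -0.65277438,  0.72650047]), 'rotation': array([-0.42321547,  0.90277363, -0.07314389,  0.02320375])}
dock [([0.636, 0.022, 0.025], 0.65)]
post [([0.568, 0.118, 0.02], 0.7)]
case [([0.271, 0.414, 0.029], 0.74), ([0.52, -0.05, 0.023], 0.7), ([0.334, 0.131, 0.025], 0.7)]
pot [([0.707, -0.067, 0.052], 0.91)]
flask [([0.731, 0.122, 0.057], 0.92)]
tin [([0.517, 0.218, 0.032], 0.71)]
top {'camera_matrix': array([[513.94452962,   0.        , 318.29270293],
       [  0.        , 513.94452962, 247.90597048],
       [  0.        ,   0.        ,   1.        ]]), 'dist_coeffs': array([-0.00426384,  0.        ,  0.        ,  0.        ,  0.        ]), 'origin': array([0.28898761, 0.12678741, 1.14469113]), 'rotation': array([-0.07279825,  0.7208021 , -0.6856146 ,  0.07125566])}
dock [([0.643, 0.054, 0.
[... 263 characters left out ...]
me': 0.7, 'joint_positions': array([-1.3454936 ,  0.61484979, -0.01262032,  1.42338062,  0.00808744,
        1.10341857, -0.04039322]), 'dq': array([ 0.0005521 , -0.0001897 ,  0.00014135,  0.00069184,  0.00134466,
       -0.00169276,  0.0014503 ]), 'joint_efforts': array([ 3.82118851e-04, -4.68967724e+01,  2.59408364e-01, -1.71310043e+01,
        1.00985894e-02,  1.59341900e-03, -1.00407703e-05]), 'eef_pos': array([0.16190473, 0.6294881 , 0.23133622]), 'eef_rot': array([-2.10715655e-05,  7.90282308e-01,  6.12742910e-01, -2.12976200e-05]), 'force': array([ 0.33217629, -0.51598321,  0.04548983]), 'wrist_torque': array([ 0.002495  ,  0.02685205, -0.01881229]), 'finger_gap': 0.08529507892263319}
```

View pics/side0.png

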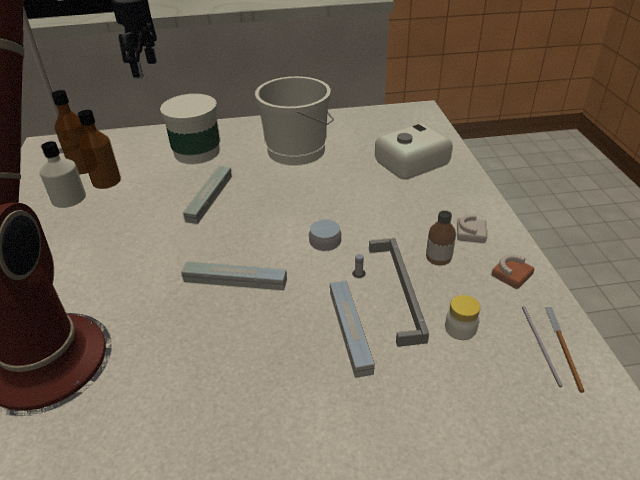

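View pics/top0.png

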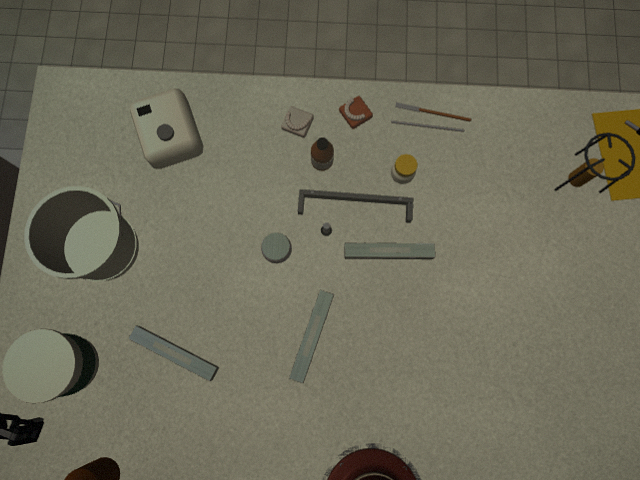

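Side view: three case look-alikes at about (351,327), (234,275) and (208,194). In the top view they are at (389,250), (312,336) and (173,353). The first lies farthest to the robot's right, just in front of the dock and right of the post, which fits the description. I'll confirm with a crop and measure from depth.

```bash
cat > h.py <<'E'
import numpy as np, cv2
from scipy.spatial.transform import Rotation as R
from workcell import robot, grab_frame, calibration
def cloud(n,d):
    c=calibration(n); K=c["camera_matrix"]; D=c["dist_coeffs"]
    v,u=np.mgrid[0:480,0:640]
    q=cv2.undistortPoints(np.stack([u.ravel(),v.ravel()],1).astype(float)[:,None],K,D)[:,0]
    z=d.ravel().astype(float)
    P=np.c_[q*z[:,None],z]
    w=c["rotation"]; Rm=R.from_quat(np.r_[w[1:],w[0]]).as_matrix()
    W=(P@Rm.T+c["origin"]).reshape(480,640,3); W[d==0]=np.nan
    return W
def proj(n,X):
    c=calibration(n); w=c["rotation"]; Rm=R.from_quat(np.r_[w[1:],w[0]]).as_matrix()
    q,_=cv2.projectPoints((np.atleast_2d(X)-c["origin"])@Rm,np.zeros(3),np.zeros(3),c["camera_matrix"],c["dist_coeffs"]); return q[:,0]
def sel(W,x,y,z):
    m=(W[...,0]>x[0])&(W[...,0]<x[1])&(W[...,1]>y[0])&(W[...,1]<y[1])&(W[...,2]>z[0])&(W[...,2]<z[1])
    return m
E
python3 - <<'E'
from h import *
for n in("side","top"):
    f=np.load(n+"0.npz"); W=cloud(n,f["d"]); 
    m=sel(W,(.42,.62),(-.2,.3),(-.02,.02)); print(n,"bench z",np.median(W[m][:,2]))
    for nm,x,y,z in(("case",(.47,.56),(-.16,.095),(.018,.04)),("dock",(.57,.72),(-.12,.2),(.017,.034)),("post",(.545,.60),(.08,.16),(.038,.055)),("postside",(.545,.60),(.08,.16),(.015,.055)),("tin",(.45,.58),(.16,.28),(.03,.045)),("pot",(.66,.78),(-.12,.02),(.05,.075)),("flask",(.66,.78),(.06,.2),(.085,.13)),("flaskbody",(.66,.78),(.06,.2),(.015,.13))):
        m=sel(W,x,y,z); P=W[m]
        if len(P)<3: print(n,nm,len(P)); continue
        (cx,cy),(a,b),th=cv2.minAreaRect(P[:,:2].astype(np.float32))
        print(n,nm,len(P),"z",np.percentile(P[:,2],[5,50,95]).round(4),"rect",round(cx,4),round(cy,4),round(a,4),round(b,4),round(th,2),"min",P.min(0).round(3),"max",P.max(0).round(3))
f=np.load("top0.npz")["p"][180:290,240:460]; g=np.load("side0.npz")["p"][220:390,290:470]
a=cv2.resize(f,None,fx=3,fy=3)[:,:,::-1]; cv2.imwrite("pics/crop_top.png",a); cv2.imwrite("pics/crop_side.png",cv2.resize(g,None,fx=3,fy=3)[:,:,::-1])
E
```

```text
side bench z 0.0012124021209180547
side case 1818 z [0.0225 0.0291 0.0313] rect 0.5234 -0.0231 0.0339 0.2034 2.54 min [ 0.504 -0.125  0.018] max [0.544 0.079 0.034]
side dock 1458 z [0.0184 0.0266 0.0311] rect 0.6449 0.0539 0.2691 0.1483 89.76 min [ 0.571 -0.081  0.017] max [0.719 0.189 0.034]
side post 59 z [0.0389 0.0452 0.0485] rect 0.5671 0.1191 0.0144 0.0158 54.96 min [0.56  0.11  0.038] max [0.576 0.127 0.049]
side postside 130 z [0.0185 0.0366 0.048 ] rect 0.5674 0.1187 0.0144 0.0159 62.49 min [0.56  0.11  0.015] max [0.576 0.127 0.049]
side tin 494 z [0.0316 0.0363 0.0385] rect 0.5187 0.2293 0.066 0.0597 80.01 min [0.488 0.197 0.03 ] max [0.55  0.263 0.04 ]
side pot 624 z [0.0526 0.0609 0.0632] rect 0.7141 -0.0526 0.0501 0.0491 74.52 min [ 0.69  -0.078  0.05 ] max [ 0.739 -0.026  0.065]
side flask 238 z [0.0861 0.1026 0.1112] rect 0.7343 0.1342 0.0279 0.0278 23.86 min [0.72  0.12  0.085] max [0.749 0.149 0.113]
side flaskbody 1095 z [0.0205 0.0653 0.1096] rect 0.7338 0.1298 0.04 0.0528 78.59 min [0.708 0.109 0.015] max [0.761 0.154 0.113]
top bench z -6.444833303409503e-05
to
[... 312 characters left out ...]
0.0145 0.0152 65.41 min [0.561 0.112 0.038] max [0.576 0.127 0.048]
top postside 61 z [0.0212 0.0431 0.0467] rect 0.5686 0.1193 0.0152 0.0156 1.7 min [0.561 0.112 0.015] max [0.576 0.127 0.048]
top tin 595 z [0.0312 0.0348 0.0381] rect 0.5197 0.2298 0.0614 0.0602 46.86 min [0.487 0.2   0.03 ] max [0.55  0.26  0.041]
top pot 391 z [0.0555 0.0599 0.0634] rect 0.7153 -0.0516 0.0483 0.0497 11.22 min [ 0.69  -0.077  0.05 ] max [ 0.739 -0.027  0.067]
top flask 168 z [0.0858 0.1077 0.1118] rect 0.7347 0.1384 0.028 0.0272 70.89 min [0.718 0.123 0.085] max [0.748 0.151 0.115]
top flaskbody 595 z [0.0251 0.074  0.1103] rect 0.7329 0.137 0.0473 0.051 2.79 min [0.709 0.112 0.015] max [0.757 0.162 0.115]
```

View pics/crop_top.png

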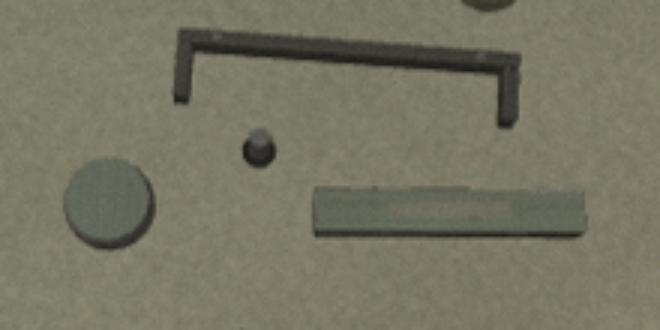

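View pics/crop_side.png

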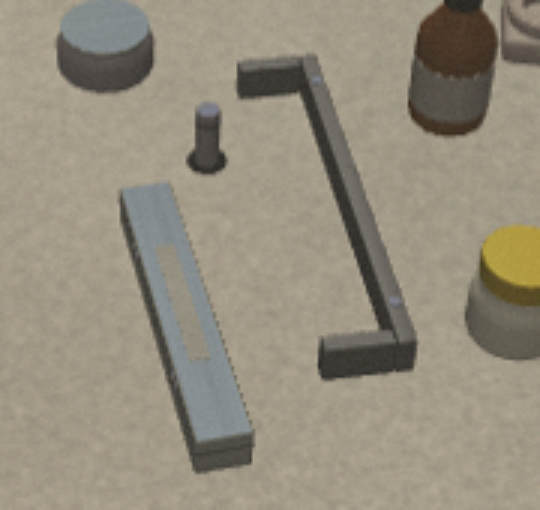

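The crops confirm the box at top (389,250). It is right of the post at (326,229) and in front of the dock spanning (300..412, 190..220). Next I'll fit the dock and case frames precisely.

```bash
cat >> h.py <<'E'
from scipy.optimize import least_squares
def sdrect(p,cx,cy,hx,hy):
    q=np.abs(p-np.array([cx,cy]))-np.array([hx,hy])
    return np.linalg.norm(np.maximum(q,0),axis=1)+np.minimum(q.max(1),0)
def loc(P,x,y,th):
    c,s=np.cos(th),np.sin(th); d=P-np.array([x,y]); return np.c_[c*d[:,0]+s*d[:,1],-s*d[:,0]+c*d[:,1]]
def fitcase(P,x0):
    # IoU-ish: occupied coverage with outline; use minAreaRect robustly
    th0=x0[2]
    best=None
    def cost(v):
        q=loc(P,*v); e=np.abs(q)-np.array([.016,.1]); return np.maximum(e,0).ravel()*1000
    return least_squares(cost,x0,loss="soft_l1").x
def casepose(W,x=(.47,.68),y=(-.18,.2),pts=None):
    P=pts
    (cx,cy),(a,b),t=cv2.minAreaRect(P.astype(np.float32))
    B=cv2.boxPoints(((cx,cy),(a,b),t)); e=[B[1]-B[0],B[2]-B[1]]; e=max(e,key=np.linalg.norm)
    if e[1]<0:e=-e
    th=np.arctan2(-e[0],e[1]); return cx,cy,th,min(a,b),max(a,b)
E
python3 - <<'E'
from h import *
for n in("side","top"):
    f=np.load(n+"0.npz"); W=cloud(n,f["d"])
    P=W[sel(W,(.47,.56),(-.16,.095),(.0235,.04))][:,:2]
    print(n,"case",np.round(casepose(W,pts=P),4), "pca:",end="")
    u=np.linalg.svd(P-P.mean(0),full_matrices=False)[2][0]; u*=np.sign(u[1]); print(P.mean(0).round(4),round(np.arctan2(-u[0],u[1]),4))
    P=W[sel(W,(.57,.70),(-.12,.2),(.021,.031))][:,:2]
    from scipy.spatial import cKDTree
    # keep away from flask/pot
    P=P[(np.hypot(P[:,0]-.734,P[:,1]-.137)>.035)&(np.hypot(P[:,0]-.715,P[:,1]+.052)>.037)&(np.hypot(P[:,0]-.568,P[:,1]-.119)>.018)]
    def res(v):
        q=loc(P,*v); d=np.minimum(np.minimum(np.abs(sdrect(q,.048,0,.006,.130)),9),9)
        s=np.minimum.reduce([sdrect(q,.048,0,.006,.130),sdrect(q,.021,.124,.027,.006),sdrect(q,.021,-.124,.027,.006)])
        return np.r_[1000*np.maximum(s,0)]
    for x0 in((.6,.055,.05),(.6,.055,-.05)):
        r=least_squares(res,[*x0],loss="soft_l1"); print(n,"dock",len(P),r.x.round(4),r.cost/len(P))
E
```

```text
side case [ 0.5234 -0.0231  0.0443  0.0339  0.2034] pca:[ 0.5235 -0.0328] 0.0418
side dock 1019 [ 0.5982  0.0571 -0.0268] 0.011002659194821046
side dock 1019 [ 0.5982  0.0571 -0.0268] 0.011002659194821116
top case [ 0.5239 -0.0231  0.0517  0.0322  0.1983] pca:[ 0.5242 -0.0229] 0.049
top dock 788 [ 0.5992  0.0575 -0.0264] 0.006238147307834976
top dock 788 [ 0.5992  0.0575 -0.0264] 0.0062381473078349705
```

```bash
cat >> h.py <<'E'
DOCK=(.5987,.0573,-.0266)
def d2w(x,y):
    c,s=np.cos(DOCK[2]),np.sin(DOCK[2]); return np.array([DOCK[0]+c*x-s*y,DOCK[1]+s*x+c*y])
def plan(targets,base=None):
    """targets: list of (x,y,z,psi_deg); psi = yaw of tool x. prints shift/turn in the tool axes now"""
    s=robot.read_state(); q=np.r_[s["eef_rot"][1:],s["eef_rot"][0]]; Rm=R.from_quat(q).as_matrix(); p=s["eef_pos"]
    print("t",round(s["time"],2),"tcp",p.round(4),"psi",np.degrees(np.arctan2(Rm[1,0],Rm[0,0])).round(2),"gap",round(s["finger_gap"],4),"F",s["force"].round(1),"q7",s["joint_positions"][6].round(2))
    for t in targets:
        a=np.radians(t[3]); T=np.array([[np.cos(a),np.sin(a),0],[np.sin(a),-np.cos(a),0],[0,0,-1]]).T
        T=np.array([[np.cos(a),np.sin(a),0],[np.sin(a),-np.cos(a),0],[0,0,-1]])
        d=Rm.T@(np.array(t[:3])-p); rv=R.from_matrix(Rm.T@T).as_rotvec(degrees=True)
        print(np.round(t,3),"->",d.round(4),rv.round(2))
E
python3 - <<'E'
from h import *
f=np.load("top0.npz"); W=cloud("top",f["d"])
for y0 in np.arange(-.1,.8,.1):
    m=sel(W,(.1,.7),(y0,y0+.1),(.12,.6)); P=W[m]
    if len(P)>5: print(round(y0,1),len(P),P.min(0).round(2),P.max(0).round(2))
plan([(.4,.3,.2,84),(.455,-.024,.15,92.7),(.455,-.024,.06,92.7)])
E
```

```text
0.5 2240 [0.13 0.52 0.12] [0.59 0.6  0.35]
0.6 5118 [0.14 0.6  0.12] [0.59 0.7  0.33]
0.7 1058 [0.19 0.7  0.12] [0.54 0.73 0.17]
t 0.7 tcp [0.1619 0.6295 0.2313] psi 75.58 gap 0.0853 F [ 0.3 -0.5  0. ] q7 -0.04
[ 0.4  0.3  0.2 84. ] -> [-0.2598  0.3127  0.0313] [-0.    0.   -8.42]
[ 4.55e-01 -2.40e-02  1.50e-01  9.27e+01] -> [-0.5599  0.4466  0.0813] [ -0.    -0.   -17.12]
[ 4.55e-01 -2.40e-02  6.00e-02  9.27e+01] -> [-0.5599  0.4466  0.1713] [ -0.    -0.   -17.12]
```

```bash
python3 -m jog '[[0.085,[-0.04,0.045,0.005],[0,0,-1]],[0.085,[-0.08,0.09,0.01],[0,0,-2]],[0.085,[-0.12,0.14,0.015],[0,0,-4]],[0.085,[-0.16,0.19,0.02],[0,0,-5]],[0.085,[-0.2,0.235,0.025],[0,0,-7]],[0.085,[-0.24,0.285,0.03],[0,0,-8]],[0.085,[-0.29,0.32,0.035],[0,0,-10]],[0.085,[-0.345,0.345,0.045],[0,0,-12]],[0.085,[-0.4,0.37,0.055],[0,0,-14]],[0.085,[-0.45,0.395,0.065],[0,0,-16]]]'; python3 -m jog '[[0.085,[-0.05,0.023,0.01],[0,0,-1]],[0.085,[-0.09,0.04,0.02],[0,0,-1]],[0.085,[-0.107,0.05,0.05],[0,0,-1]],[0.085,[-0.107,0.05,0.08],[0,0,-1]],[0.085,[-0.107,0.05,0.1],[0,0,-1]],[0.085,[-0.107,0.05,0.1],[0,0,-1]],[0.085,[-0.107,0.05,0.1],[0,0,-1]],[0.085,[-0.107,0.05,0.1],[0,0,-1]],[0.085,[-0.107,0.05,0.1],[0,0,-1]],[0.085,[-0.107,0.05,0.1],[0,0,-1]]]'
python3 - <<'E'
from h import *
plan([(.455,-.024,.004,92.7)])
for n in("side","top"):
    p,d=grab_frame(n); cv2.imwrite(f"pics/{n}1.png",p[:,:,::-1]); W=cloud(n,d)
    m=sel(W,(.35,.49),(-.12,.08),(.01,.12)); P=W[m]; print(n,len(P),P.min(0).round(3) if len(P) else 0,P.max(0).round(3) if len(P) else 0)
E
```

```text
time: 1.95
eef_pos: [0.4329, 0.0932, 0.1664]
eef_rot: [0.0, 0.697, 0.717, 0.001]
force: [0.8, 0.1, 0.4]
finger_gap: 0.0849
time: 3.2
eef_pos: [0.4855, -0.0103, 0.0667]
eef_rot: [0.0, 0.691, 0.723, 0.0]
force: [0.1, 0.0, -0.2]
finger_gap: 0.085
t 3.2 tcp [ 0.4855 -0.0103  0.0667] psi 92.58 gap 0.085 F [ 0.1  0.  -0.2] q7 1.55
[ 4.55e-01 -2.40e-02  4.00e-03  9.27e+01] -> [-0.0123 -0.0311  0.0627] [ 0.05  0.   -0.12]
side 129 [ 0.474 -0.069  0.078] [0.49  0.039 0.119]
top 13 [0.475 0.031 0.082] [0.481 0.044 0.117]
```

View pics/side1.png

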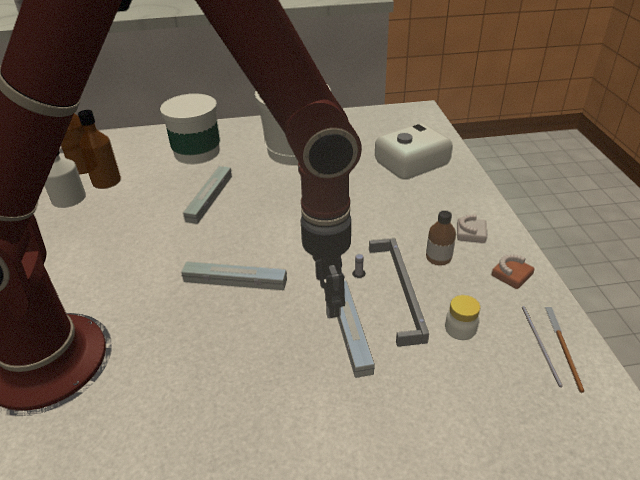

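Side view: the gripper is at about (335,290), just robot-side of the case at (352,330). With the fingers open, the tips stand about 12 mm above the TCP, as stated. Next I back off a little and go down.

```bash
python3 -m jog '[[0.085,[-0.004,-0.01,0],[0,0,0]],[0.085,[-0.008,-0.018,0],[0,0,0]],[0.085,[-0.008,-0.018,0.02],[0,0,0]],[0.085,[-0.008,-0.018,0.04],[0,0,0]],[0.085,[-0.008,-0.018,0.055],[0,0,0]],[0.085,[-0.008,-0.018,0.065],[0,0,0]],[0.085,[-0.008,-0.018,0.068],[0,0,0]],[0.085,[-0.008,-0.01,0.068],[0,0,0]],[0.085,[-0.008,-0.003,0.068],[0,0,0]],[0.085,[-0.008,0.003,0.068],[0,0,0]]]'
python3 - <<'E'
from h import *
# desired case centre (dock) (-.0235,-.078), th -.2 ; pusher contact: case-frame (-.027,+.005)
for f in (0,.33,.66,1):
    c0=np.array([.5237,-.0231]); c1=d2w(-.0235,-.078); th=.047+f*(-.2266-.047); c=c0+f*(c1-c0)
    p=c+np.array([np.cos(th),np.sin(th)])*-.027+np.array([-np.sin(th),np.cos(th)])*.005
    print(c.round(4)); plan([(*p,-.0013,90+np.degrees(th))])
E
```

```text
time: 4.55
eef_pos: [0.4899, -0.0181, -0.0012]
eef_rot: [0.001, 0.691, 0.723, 0.001]
force: [0.2, 0.2, 0.2]
finger_gap: 0.0847
[ 0.5237 -0.0231]
t 4.55 tcp [ 0.4899 -0.0181 -0.0012] psi 92.58 gap 0.0847 F [0.2 0.2 0.2] q7 1.56
[ 4.9600e-01 -1.9000e-02 -1.0000e-03  9.2693e+01] -> [-0.0016  0.0066  0.0001] [ 0.09  0.   -0.12]
[ 0.54   -0.0221]
t 4.55 tcp [ 0.4899 -0.0181 -0.0012] psi 92.58 gap 0.0847 F [0.2 0.2 0.2] q7 1.56
[ 5.130e-01 -1.600e-02 -1.000e-03  8.752e+01] -> [0.0011 0.0235 0.0001] [ 0.09 -0.    5.06]
[ 0.5563 -0.0211]
t 4.55 tcp [ 0.4899 -0.0181 -0.0012] psi 92.58 gap 0.0847 F [0.2 0.2 0.2] q7 1.56
[ 5.3000e-01 -1.3000e-02 -1.0000e-03  8.2347e+01] -> [0.0038 0.0406 0.0001] [ 0.09 -0.   10.23]
[ 0.5731 -0.02  ]
t 4.55 tcp [ 0.4899 -0.0181 -0.0012] psi 92.58 gap 0.0847 F [0.2 0.2 0.2] q7 1.56
[ 5.4800e-01 -9.0000e-03 -1.0000e-03  7.7017e+01] -> [0.0064 0.0584 0.0002] [ 9.000e-02 -1.000e-02  1.556e+01]
```

```bash
python3 -m jog '[[0.085,[-0.001,0.003,0],[0,0,0]],[0.085,[-0.001,0.006,0],[0,0,0]],[0.085,[-0.001,0.009,0],[0,0,0.7]],[0.085,[-0.001,0.012,0],[0,0,1.5]],[0.085,[0,0.015,0],[0,0,2.4]],[0.085,[0,0.018,0],[0,0,3.3]],[0.085,[0.001,0.021,0],[0,0,4.2]],[0.085,[0.001,0.024,0],[0,0,5]],[0.085,[0.001,0.027,0],[0,0,6]],[0.085,[0.002,0.03,0],[0,0,7]]]'
python3 - <<'E'
from h import *
plan([])
for n in("side","top"):
    p,d=grab_frame(n); cv2.imwrite(f"pics/{n}2.png",p[:,:,::-1]); W=cloud(n,d)
    m=sel(W,(.51,.60),(-.16,.105),(.0225,.034)); P=W[m]; print(n,np.round(casepose(W,pts=P[:,:2]),4))
E
```

```text
time: 5.8
eef_pos: [0.5188, -0.015, -0.0017]
eef_rot: [0.0, 0.734, 0.679, -0.0]
force: [-1.4, 0.5, -1.6]
finger_gap: 0.0849
t 5.8 tcp [ 0.5188 -0.015  -0.0017] psi 85.49 gap 0.0849 F [-1.4  0.5 -1.6] q7 1.48
side [ 0.5477 -0.0365  0.2495  0.0878  0.1716]
top [ 0.5523  0.0477 -0.4218  0.0571  0.0657]
```

View pics/top2.png

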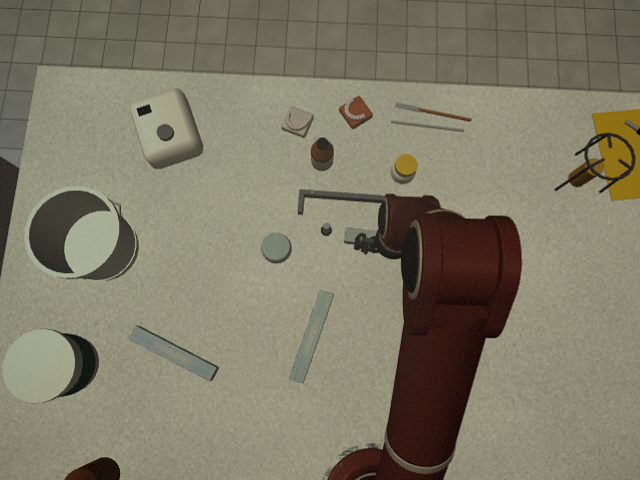

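View pics/side2.png

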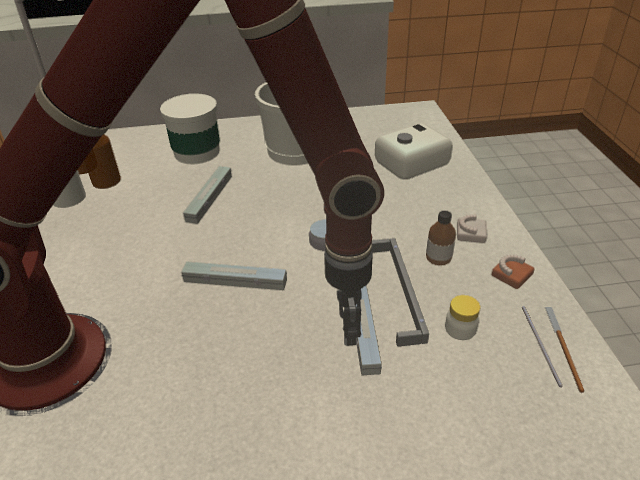

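```bash
python3 - <<'E'
from h import *
plan([(.548,-.009,-.0015,77)])
E
python3 -m jog '[[0.085,[0,0.003,0],[0,0,0.9]],[0.085,[0.001,0.006,0],[0,0,1.8]],[0.085,[0.001,0.009,0],[0,0,2.7]],[0.085,[0.002,0.012,0],[0,0,3.6]],[0.085,[0.002,0.015,0],[0,0,4.5]],[0.085,[0.003,0.018,0],[0,0,5.4]],[0.085,[0.003,0.021,0],[0,0,6.2]],[0.085,[0.003,0.024,0],[0,0,7]],[0.085,[0.004,0.027,0],[0,0,7.8]],[0.085,[0.004,0.029,0],[0,0,8.5]]]'
python3 - <<'E'
from h import *
plan([(.518,-.01,-.0015,77),(.518,-.01,.12,77)])
E
```

```text
t 5.9 tcp [ 0.5193 -0.0147 -0.0016] psi 85.54 gap 0.0854 F [-0.5  0.4 -1.2] q7 1.48
[ 5.48e-01 -9.00e-03 -2.00e-03  7.70e+01] -> [ 0.008   0.0281 -0.0001] [ 0.08 -0.01  8.54]
time: 7.15
eef_pos: [0.5486, -0.013, -0.0017]
eef_rot: [0.0, 0.782, 0.623, 0.001]
force: [-3.5, -0.1, 1.6]
finger_gap: 0.0849
t 7.15 tcp [ 0.5486 -0.013  -0.0017] psi 77.03 gap 0.0849 F [-3.5 -0.1  1.6] q7 1.39
[ 5.18e-01 -1.00e-02 -2.00e-03  7.70e+01] -> [-0.004  -0.0305 -0.0003] [ 0.08 -0.02  0.03]
[ 5.18e-01 -1.00e-02  1.20e-01  7.70e+01] -> [-0.0039 -0.0304 -0.1218] [ 0.08 -0.02  0.03]
```

```bash
python3 - <<'E'
from h import *
plan([(.53,-.20,.12,77),(.53,-.20,.12,-13)])
E
python3 -m jog '[[0.085,[0,-0.01,0],[0,0,0]],[0.085,[0,-0.03,0],[0,0,0]],[0.085,[0,-0.03,-0.03],[0,0,0]],[0.085,[0,-0.03,-0.08],[0,0,0]],[0.06,[-0.03,-0.03,-0.12],[0,0,10]],[0.04,[-0.08,-0.02,-0.12],[0,0,20]],[0.02,[-0.13,0,-0.12],[0,0,30]],[0.001,[-0.18,0.02,-0.12],[0,0,40]],[0.001,[-0.186,0.023,-0.12],[0,0,50]],[0.001,[-0.186,0.023,-0.12],[0,0,60]]]'
python3 -m jog '[[0.001,[0,0,0],[0,0,10]],[0.001,[0,0,0],[0,0,20]],[0.001,[0,0,0],[0,0,30]],[0.001,[0,0,0],[0,0,30]],[0.001,[0,0,0],[0,0,30]],[0.001,[0,0,0],[0,0,30]],[0.001,[0,0,0],[0,0,30]],[0.001,[0,0,0],[0,0,30]],[0.001,[0,0,0],[0,0,30]],[0.001,[0,0,0],[0,0,30]]]'
python3 - <<'E'
from h import *
plan([])
for n in("side","top"):
    p,d=grab_frame(n); cv2.imwrite(f"pics/{n}3.png",p[:,:,::-1]); np.savez(n+"3.npz",p=p,d=d); W=cloud(n,d)
    m=sel(W,(.51,.63),(-.16,.105),(.0235,.034)); P=W[m]; print(n,len(P),np.round(casepose(W,pts=P[:,:2]),4))
E
```

```text
t 7.15 tcp [ 0.5486 -0.013  -0.0017] psi 77.03 gap 0.0849 F [-3.5 -0.1  1.6] q7 1.39
[ 0.53 -0.2   0.12 77.  ] -> [-0.1864  0.024  -0.1218] [ 0.08 -0.02  0.03]
[  0.53  -0.2    0.12 -13.  ] -> [-0.1864  0.024  -0.1218] [ 5.000e-02 -8.000e-02  9.003e+01]
time: 8.4
eef_pos: [0.5295, -0.2018, 0.1186]
eef_rot: [0.002, 0.99, 0.144, 0.001]
force: [-0.4, 0.8, 0.3]
finger_gap: 0.0008
time: 9.65
eef_pos: [0.5286, -0.1995, 0.1183]
eef_rot: [0.0, 0.994, -0.113, -0.0]
force: [-0.3, 0.3, 0.1]
finger_gap: 0.0015
t 9.65 tcp [ 0.5286 -0.1995  0.1183] psi -12.92 gap 0.0015 F [-0.3  0.3  0.1] q7 0.51
side 26 [ 0.5648 -0.0831 -0.2431  0.005   0.0212]
top 1299 [ 0.5984 -0.0298 -0.2254  0.0779  0.2001]
```

View pics/top3.png

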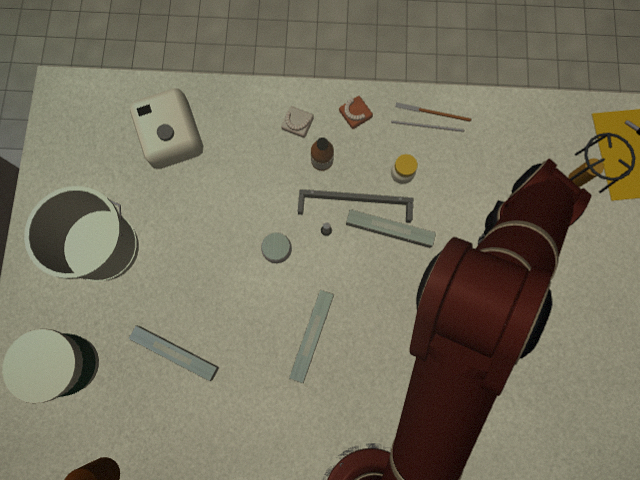

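View pics/side3.png

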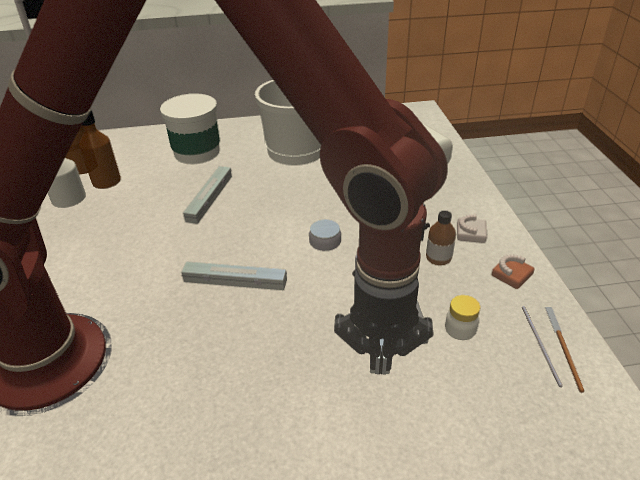

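```bash
cat >> h.py <<'E'
def fitrect(P,g,n=3):
    """fit 32x200 rect to top-face points near guess g (x,y,th)"""
    g=np.array(g,float)
    for k,(mx,my) in enumerate([(.022,.106),(.020,.105),(.019,.1045)]):
        q=loc(P,*g); Q=q[(abs(q[:,0])<mx)&(abs(q[:,1])<my)]
        # yaw from line fit of binned middles
        b=np.arange(-.09,.091,.01); ys=[];xs=[]
        for a in b:
            s=Q[abs(Q[:,1]-a)<.006,0]
            if len(s)>8: lo,hi=np.percentile(s,[3,97]); xs.append((lo+hi)/2); ys.append(a)
        k1,k0=np.polyfit(ys,xs,1)
        lo,hi=np.percentile(Q[:,1],[.7,99.3]); cy=(lo+hi)/2; cx=k0+k1*cy
        c,s=np.cos(g[2]),np.sin(g[2])
        g=np.array([g[0]+c*cx-s*cy,g[1]+s*cx+c*cy,g[2]-np.arctan(k1)])
    return g,hi-lo,len(Q)
def indock(g):
    d=loc(np.array([g[:2]]),*DOCK)[0]; th=g[2]-DOCK[2]
    y=np.array([-np.sin(th),np.cos(th)])
    print("dock frame: centre",d.round(4),"th",round(th,3),"left",(d+.1*y).round(4),"right",(d-.1*y).round(4))
E
python3 - <<'E'
from h import *
W=cloud("top",np.load("top3.npz")["d"]); P=W[sel(W,(.5,.66),(-.18,.2),(.022,.036))][:,:2]
g=fitrect(P,(.575,-.02,-.2254)); print(g); g=g[0]; indock(g)
c,s=np.cos(g[2]),np.sin(g[2])
f=lambda a,b,z=.008:(g[0]+c*a-s*b,g[1]+s*a+c*b,z,np.degrees(g[2]))
plan([f(0,-.15,.12),f(0,-.15),f(0,-.111)])
E
```

```text
(array([ 0.57633908, -0.0245525 , -0.22587809]), np.float64(0.19651010291588622), 1271)
dock frame: centre [-0.0202 -0.0824] th -0.199 left [-0.0004  0.0156] right [-0.04   -0.1804]
t 9.75 tcp [ 0.5286 -0.1995  0.1183] psi -12.92 gap 0.001 F [-0.2  0.1  0. ] q7 0.51
[  0.543  -0.171   0.12  -12.942] -> [ 0.0074 -0.0312 -0.0017] [0.   0.   0.02]
[ 5.4300e-01 -1.7100e-01  8.0000e-03 -1.2942e+01] -> [ 0.0074 -0.0312  0.1103] [0.   0.   0.02]
[ 5.5100e-01 -1.3300e-01  8.0000e-03 -1.2942e+01] -> [ 0.0074 -0.0702  0.1103] [0.   0.   0.02]
```

```bash
python3 -m jog '[[0.001,[0.004,-0.01,0.02],[0,0,0]],[0.001,[0.007,-0.02,0.05],[0,0,0]],[0.001,[0.007,-0.025,0.08],[0,0,0]],[0.001,[0.007,-0.025,0.1],[0,0,0]],[0.001,[0.007,-0.025,0.11],[0,0,0]],[0.001,[0.007,-0.03,0.11],[0,0,0]],[0.001,[0.007,-0.04,0.11],[0,0,0]],[0.001,[0.007,-0.05,0.11],[0,0,0]],[0.001,[0.007,-0.058,0.11],[0,0,0]],[0.001,[0.007,-0.064,0.11],[0,0,0]]]'
python3 -m jog '[[0.001,[0,-0.004,0],[0,0,0]],[0.001,[0,-0.008,0],[0,0,0]],[0.001,[0,-0.012,0],[0,0,0]],[0.001,[0,-0.016,0],[0,0,0]],[0.001,[0,-0.02,0],[0,0,0]],[0.001,[0,-0.024,0],[0,0,0]],[0.001,[0,-0.028,0],[0,0,0]],[0.001,[0,-0.032,0],[0,0,0]],[0.001,[0,-0.036,0],[0,0,0]],[0.001,[0,-0.04,0],[0,0,0]]]'
python3 - <<'E'
from h import *
plan([])
p,d=grab_frame("top"); cv2.imwrite("pics/top4.png",p[:,:,::-1]); W=cloud("top",d)
p,d=grab_frame("side"); cv2.imwrite("pics/side4.png",p[:,:,::-1])
P=W[sel(W,(.5,.66),(-.18,.2),(.022,.036))][:,:2]
try:
    g=fitrect(P,(.583,.008,-.226)); print(g); indock(g[0])
except Exception as e: print(e)
E
```

```text
time: 11.0
eef_pos: [0.5501, -0.1377, 0.0086]
eef_rot: [-0.0, 0.994, -0.112, 0.0]
force: [0.3, -0.4, 0.4]
finger_gap: 0.0007
time: 12.25
eef_pos: [0.5587, -0.0997, 0.0084]
eef_rot: [0.0, 0.994, -0.113, 0.0]
force: [-1.0, -3.0, 1.6]
finger_gap: 0.0016
t 12.25 tcp [ 0.5587 -0.0997  0.0084] psi -12.93 gap 0.0016 F [-1.  -3.   1.6] q7 0.44
(array([ 0.59815515,  0.06946116, -0.19140599]), np.float64(0.07179527131804064), 452)
dock frame: centre [-0.0009  0.0121] th -0.165 left [0.0155 0.1108] right [-0.0173 -0.0865]
```

View pics/top4.png

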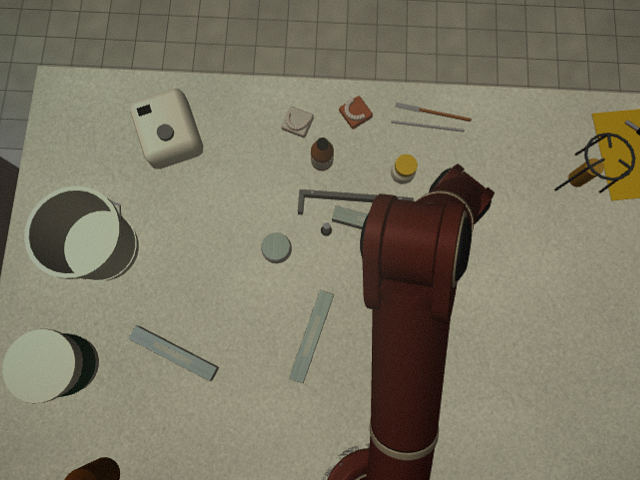

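```bash
cat >> h.py <<'E'
def fitleft(P,g):
    """use only the visible left part: yaw+lateral from the edges, left end from extent"""
    g=np.array(g,float)
    for it in range(4):
        q=loc(P,*g); Q=q[(abs(q[:,0])<.021)&(q[:,1]<.115)&(q[:,1]>-.09)]
        ys=[];xs=[]
        for a in np.arange(-.09,.1,.006):
            s=Q[abs(Q[:,1]-a)<.004,0]
            if len(s)>8:
                lo,hi=np.percentile(s,[2,98])
                if hi-lo>.027: xs.append((lo+hi)/2); ys.append(a)
        k1,k0=np.polyfit(ys,xs,1); top=np.percentile(Q[:,1],99)
        cy=top-.1; cx=k0+k1*cy
        c,s=np.cos(g[2]),np.sin(g[2]); g=np.array([g[0]+c*cx-s*cy,g[1]+s*cx+c*cy,g[2]-np.arctan(k1)])
    return g,(min(ys),max(ys)),len(Q)
E
python3 - <<'E'
from h import *
p,d=grab_frame("top"); W=cloud("top",d)
P=W[sel(W,(.5,.66),(-.18,.2),(.022,.036))][:,:2]
g=fitleft(P,(.583,.008,-.226)); print(g); indock(g[0])
E
```

```text
(array([ 0.58328896,  0.00764204, -0.22511262]), (np.float64(0.03000000000000011), np.float64(0.09600000000000017)), 456)
dock frame: centre [-0.0141 -0.0501] th -0.199 left [0.0056 0.048 ] right [-0.0338 -0.1481]
```

```bash
python3 -m jog '[[0.001,[0,-0.003,0],[0,0,0]],[0.001,[0,-0.006,0],[0,0,0]],[0.001,[0,-0.009,0],[0,0,0]],[0.001,[0,-0.012,0],[0,0,0]],[0.001,[0,-0.015,0],[0,0,0]],[0.001,[0,-0.018,0],[0,0,0]],[0.001,[0,-0.021,0],[0,0,0]],[0.001,[0,-0.024,0],[0,0,0]],[0.001,[0,-0.027,0],[0,0,0]],[0.001,[0,-0.03,0],[0,0,0]]]'
python3 - <<'E'
from h import *
plan([])
p,d=grab_frame("top"); W=cloud("top",d); cv2.imwrite("pics/top5.png",p[:,:,::-1])
P=W[sel(W,(.5,.66),(-.18,.2),(.022,.036))][:,:2]
g=fitleft(P,(.590,.037,-.226)); print(g); indock(g[0])
E
```

```text
time: 13.65
eef_pos: [0.5654, -0.0704, 0.0084]
eef_rot: [0.0, 0.994, -0.113, 0.0]
force: [-0.2, -4.3, 2.4]
finger_gap: 0.0009
t 13.65 tcp [ 0.5654 -0.0704  0.0084] psi -12.93 gap 0.0009 F [-0.2 -4.3  2.4] q7 0.39
(array([ 0.59096385,  0.03644038, -0.20957805]), (np.float64(0.048000000000000126), np.float64(0.09600000000000017)), 340)
dock frame: centre [-0.0072 -0.0211] th -0.183 left [0.011  0.0773] right [-0.0254 -0.1194]
```

```bash
python3 -m jog '[[0.001,[0,-0.003,0],[0,0,0]],[0.001,[0,-0.006,0],[0,0,0]],[0.001,[0,-0.009,0],[0,0,0]],[0.001,[0,-0.012,0],[0,0,0]],[0.001,[0,-0.015,0],[0,0,0]],[0.001,[0,-0.018,0],[0,0,0]],[0.001,[0,-0.019,0],[0,0,0]],[0.001,[0,-0.019,0],[0,0,0]],[0.001,[0,-0.005,0],[0,0,0]],[0.001,[0,0.015,0],[0,0,0]]]'
python3 - <<'E'
from h import *
plan([])
p,d=grab_frame("top"); W=cloud("top",d); cv2.imwrite("pics/top6.png",p[:,:,::-1])
P=W[sel(W,(.5,.66),(-.18,.2),(.022,.036))][:,:2]
g=fitleft(P,(.594,.055,-.22)); print(g); indock(g[0])
g=g[0];c,s=np.cos(g[2]),np.sin(g[2])
f=lambda a,b,z:(g[0]+c*a-s*b,g[1]+s*a+c*b,z,90+np.degrees(g[2]))
plan([f(-.06,-.12,.08),f(-.06,-.035,.08),f(-.045,-.035,-.002),f(-.027,-.035,-.002)])
E
```

```text
time: 14.95
eef_pos: [0.5617, -0.0829, 0.0076]
eef_rot: [-0.002, 0.994, -0.111, -0.001]
force: [-0.4, 0.0, 0.2]
finger_gap: 0.0008
t 14.95 tcp [ 0.5617 -0.0829  0.0076] psi -12.77 gap 0.0008 F [-0.4  0.   0.2] q7 0.42
(array([ 0.59427286,  0.0547148 , -0.22151119]), (np.float64(0.006000000000000089), np.float64(0.09600000000000017)), 619)
dock frame: centre [-0.0044 -0.0027] th -0.195 left [0.015  0.0954] right [-0.0237 -0.1008]
t 15.0 tcp [ 0.5606 -0.0881  0.008 ] psi -13.1 gap 0.0013 F [-0.3 -3.5  0.2] q7 0.42
[ 5.0900e-01 -4.9000e-02  8.0000e-02  7.7308e+01] -> [-0.0588 -0.0262 -0.0719] [ -0.     0.11 -90.41]
[5.2800e-01 3.4000e-02 8.0000e-02 7.7308e+01] -> [-0.0594 -0.1112 -0.072 ] [ -0.     0.11 -90.41]
[ 5.4300e-01  3.0000e-02 -2.0000e-03  7.7308e+01] -> [-0.0444 -0.1115  0.0099] [ -0.     0.11 -90.41]
[ 5.6000e-01  2.7000e-02 -2.0000e-03  7.7308e+01] -> [-0.0264 -0.1116  0.0099] [ -0.     0.11 -90.41]
```

View pics/top6.png

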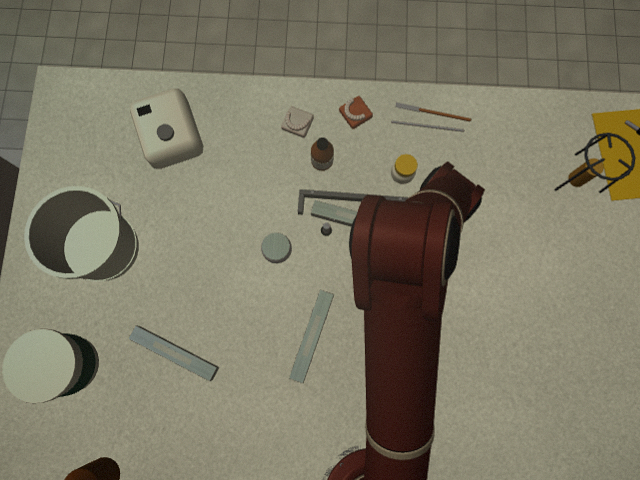

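```bash
python3 -m jog '[[0.001,[0,0.015,-0.03],[0,0,0]],[0.001,[0,0.015,-0.07],[0,0,0]],[0.03,[-0.02,0,-0.09],[0,0,-10]],[0.06,[-0.04,-0.03,-0.09],[0,0,-20]],[0.085,[-0.06,-0.06,-0.09],[0,0,-30]],[0.085,[-0.06,-0.09,-0.09],[0,0,-40]],[0.085,[-0.06,-0.108,-0.09],[0,0,-50]],[0.085,[-0.06,-0.108,-0.09],[0,0,-60]],[0.085,[-0.06,-0.108,-0.09],[0,0,-70]],[0.085,[-0.06,-0.108,-0.09],[0,0,-80]]]'
python3 -m jog '[[0.085,[0,0,0],[0,0,-10]],[0.085,[0,0,0.02],[0,0,-10]],[0.085,[0,0,0.05],[0,0,-10]],[0.085,[0,0,0.08],[0,0,-10]],[0.085,[0,0,0.09],[0,0,-10]],[0.085,[0,0,0.1],[0,0,-10]],[0.085,[0,0,0.1],[0,0,-10]],[0.085,[0,0,0.1],[0,0,-10]],[0.085,[0,0,0.1],[0,0,-10]],[0.085,[0,0,0.1],[0,0,-10]]]'
python3 - <<'E'
from h import *
plan([])
p,d=grab_frame("top"); W=cloud("top",d); cv2.imwrite("pics/top7.png",p[:,:,::-1])
p2,d2=grab_frame("side"); cv2.imwrite("pics/side7.png",p2[:,:,::-1])
P=W[sel(W,(.5,.66),(-.18,.2),(.022,.036))][:,:2]
g=fitleft(P,(.594,.055,-.22)); print(g); indock(g[0])
g=g[0]
# path: left end centre in dock moves (.015,.095)->(.026,.097); th -.195->0
for fr in (0,.25,.5,.75,1,1.1):
    th=DOCK[2]-.195*(1-min(fr,1)); L=d2w(.015+.011*fr,.095+.002*fr)
    c,s=np.cos(th),np.sin(th); a,b=-.027,-.135
    plan([(L[0]+c*a-s*b,L[1]+s*a+c*b,-.002,90+np.degrees(th))])
E
```

```text
time: 16.25
eef_pos: [0.527, 0.0348, 0.098]
eef_rot: [-0.001, 0.832, 0.555, -0.0]
force: [0.7, -0.0, 0.0]
finger_gap: 0.0854
time: 17.5
eef_pos: [0.5279, 0.0336, -0.0012]
eef_rot: [0.0, 0.782, 0.623, 0.0]
force: [-0.6, -0.4, 1.3]
finger_gap: 0.085
t 17.5 tcp [ 0.5279  0.0336 -0.0012] psi 77.07 gap 0.085 F [-0.6 -0.4  1.3] q7 1.32
(array([ 0.59392446,  0.05473668, -0.22328522]), (np.float64(0.0180000000000001), np.float64(0.09600000000000017)), 550)
dock frame: centre [-0.0047 -0.0027] th -0.197 left [0.0148 0.0954] right [-0.0242 -0.1008]
t 17.6 tcp [ 0.5278  0.0336 -0.0014] psi 77.08 gap 0.0851 F [-0.2  0.9  0.5] q7 1.32
[ 5.6000e-01  2.6000e-02 -2.0000e-03  7.7303e+01] -> [-0.0001  0.0332  0.0006] [ 0.03 -0.01 -0.23]
t 17.6 tcp [ 0.5278  0.0336 -0.0014] psi 77.08 gap 0.0851 F [-0.2  0.9  0.5] q7 1.32
[ 5.6900e-01  2.4000e-02 -2.0000e-03  8.0096e+01] -> [-0.0001  0.0424  0.0006] [ 0.03 -0.   -3.02]
t 17.6 tcp [ 0.5278  0.0336 -0.0014] psi 77.08 gap 0.0851 F [-0.2  0.9  0.5] q7 1.32
[ 5.780e-01  2.200e-02 -2.000e-03  8.289e+01] -> [0.0001 0.0517 0.0006] [ 0.03 -0.   -5.81]
t 17.6 tcp [ 0.5278  0.0336 -0.0014] psi 77.08 gap 0.0851 F [-0.2  0.9  0.5] q7 1.32
[ 5.8700e-01  2.1000e-02 -2.0000e-03  8.5683e+01] -> [0.0006 0.061  0.0006] [ 0.03 -0.   -8.61]
t 17.6 tcp [ 0.5278  0.0336 -0.0014] psi 77.08 gap 0.0851 F [-0.2  0.9  0.5] q7 1.32
[ 5.9700e-01  1.9000e-02 -2.0000e-03  8.8476e+01] -> [0.0015 0.0703 0.0006] [  0.03  -0.   -11.4 ]
t 17.6 tcp [ 0.5278  0.0336 -0.0014] psi 77.08 gap 0.0851 F [-0.2  0.9  0.5] q7 1.32
[ 5.9800e-01  2.0000e-02 -2.0000e-03  8.8476e+01] -> [0.0019 0.0713 0.0006] [  0.03  -0.   -11.4 ]
```

View pics/side7.png

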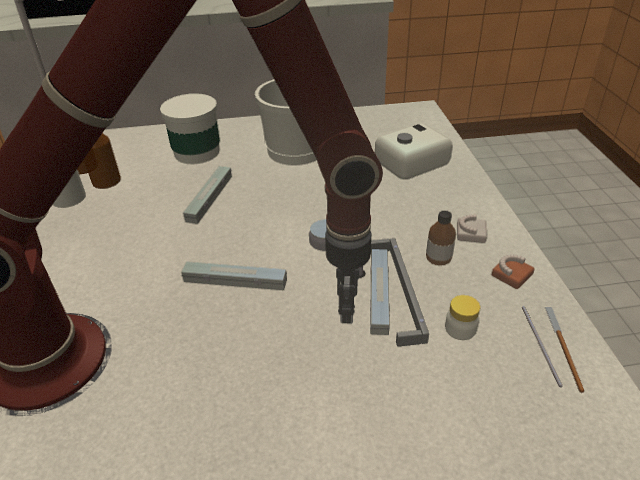

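Side view: the case (380,290) has its left end in the bay behind the post, and its right end is outside, short of the end wall at (410,337). The gripper at (347,300) is open in front of it. Now the swing.

```bash
python3 -m jog '[[0.085,[0,0.012,0],[0,0,0]],[0.085,[0,0.022,0],[0,0,0]],[0.085,[0,0.029,0],[0,0,0]],[0.085,[0,0.032,0],[0,0,0]],[0.085,[0,0.035,0],[0,0,-0.5]],[0.085,[0,0.038,0],[0,0,-1.5]],[0.085,[0,0.041,0],[0,0,-2.5]],[0.085,[0,0.044,0],[0,0,-3.5]],[0.085,[0,0.047,0],[0,0,-4.5]],[0.085,[0,0.05,0],[0,0,-5.3]]]'
python3 - <<'E'
from h import *
p,d=grab_frame("top"); W=cloud("top",d); cv2.imwrite("pics/top8.png",p[:,:,::-1])
p2,d2=grab_frame("side"); cv2.imwrite("pics/side8.png",p2[:,:,::-1])
P=W[sel(W,(.5,.66),(-.18,.2),(.022,.036))]
q=loc(P[:,:2],*DOCK); P=P[q[:,0]<.04][:,:2]
g=fitleft(P,(.60,.055,-.12)); print(g); indock(g[0])
plan([(.597,.019,-.002,88.5)])
E
```

```text
time: 18.85
eef_pos: [0.5768, 0.0223, -0.0018]
eef_rot: [0.0, 0.752, 0.659, 0.0]
force: [-0.9, -0.9, -0.7]
finger_gap: 0.0853Traceback (most recent call last):
  File "<stdin>", line 6, in <module>
  File "h.py", line 80, in fitleft
    k1,k0=np.polyfit(ys,xs,1); top=np.percentile(Q[:,1],99)
          ~~~~~~~~~~^^^^^^^^^
    raise TypeError("expected non-empty vector for x")
TypeError: expected non-empty vector for x
```

View pics/side8.png

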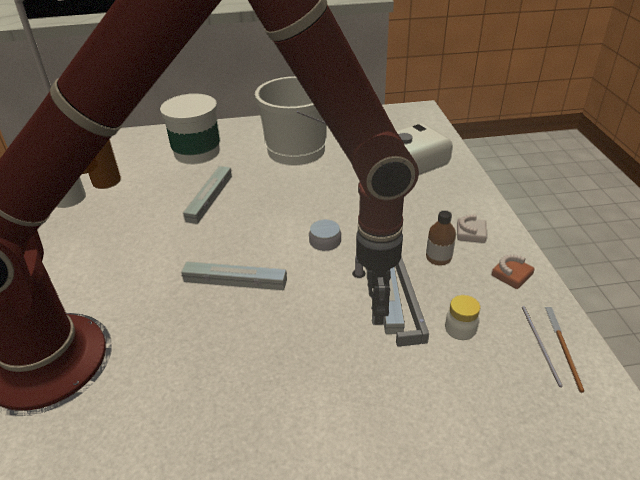

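```bash
python3 - <<'E'
from h import *
plan([(.597,.019,-.002,88.5)])
E
python3 -m jog '[[0.085,[0,0.003,0],[0,0,-1]],[0.085,[0,0.006,0],[0,0,-2]],[0.085,[0,0.009,0],[0,0,-3]],[0.085,[0,0.012,0],[0,0,-4]],[0.085,[0,0.015,0],[0,0,-5]],[0.085,[0.001,0.017,0],[0,0,-5.6]],[0.085,[0.001,0.018,0],[0,0,-6]],[0.085,[0.001,0.019,0],[0,0,-6]],[0.085,[0.001,0.02,0],[0,0,-6]],[0.085,[0.001,0.02,0],[0,0,-6]]]'
python3 - <<'E'
from h import *
plan([(.597,.019,-.002,88.5)])
p2,d2=grab_frame("side"); cv2.imwrite("pics/side9.png",cv2.resize(p2[200:380,300:480],None,fx=3,fy=3)[:,:,::-1])
p,d=grab_frame("top"); cv2.imwrite("pics/top9.png",p[:,:,::-1])
E
```

```text
t 18.95 tcp [ 0.5771  0.0223 -0.0017] psi 82.4 gap 0.0851 F [-0.6 -0.7 -0.1] q7 1.4
[ 5.97e-01  1.90e-02 -2.00e-03  8.85e+01] -> [-0.0006  0.0202  0.0003] [ 0.05 -0.   -6.1 ]
time: 20.2
eef_pos: [0.5948, 0.0207, -0.0017]
eef_rot: [-0.001, 0.717, 0.697, -0.001]
force: [-5.8, -0.4, 4.2]
finger_gap: 0.0849
t 20.2 tcp [ 0.5948  0.0207 -0.0017] psi 88.4 gap 0.0849 F [-5.8 -0.4  4.2] q7 1.47
[ 5.97e-01  1.90e-02 -2.00e-03  8.85e+01] -> [-0.0017  0.0022  0.0003] [-0.19  0.01 -0.1 ]
```

View pics/side9.png

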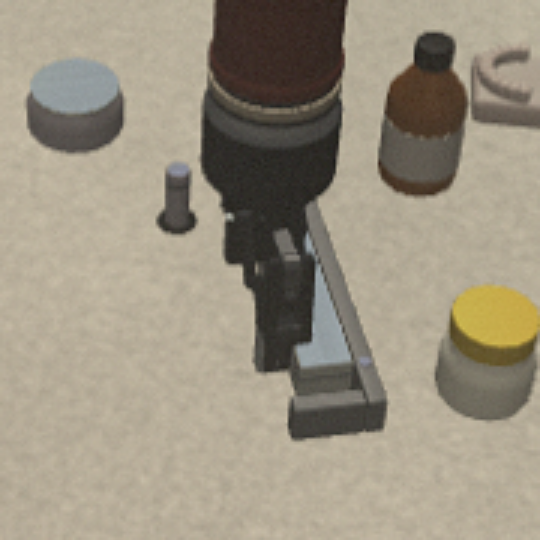

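View pics/top9.png

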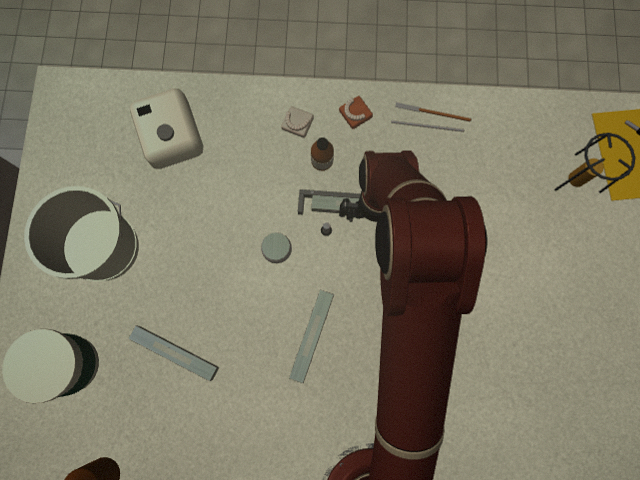

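The case is nearly home, and its right end is inside the end wall. I press a few millimetres more, then back off and measure.

```bash
python3 -m jog '[[0.085,[0,0.001,0],[0,0,0]],[0.085,[0,0.002,0],[0,0,0]],[0.085,[0,0.003,0],[0,0,0]],[0.085,[0,0.003,0],[0,0,0]],[0.085,[0,0.003,0],[0,0,0]],[0.085,[0,0.003,0],[0,0,0]],[0.085,[0,0.003,0],[0,0,0]],[0.085,[0,0.003,0],[0,0,0]],[0.085,[0,0.003,0],[0,0,0]],[0.085,[0,0.003,0],[0,0,0]]]'
python3 -m jog '[[0.085,[0,-0.01,0],[0,0,0]],[0.085,[0,-0.03,0],[0,0,0]],[0.085,[0,-0.04,-0.02],[0,0,0]],[0.085,[0,-0.04,-0.07],[0,0,0]],[0.085,[0,-0.04,-0.12],[0,0,0]],[0.085,[-0.05,-0.04,-0.15],[0,0,0]],[0.085,[-0.11,-0.04,-0.15],[0,0,0]],[0.085,[-0.17,-0.04,-0.15],[0,0,0]],[0.085,[-0.23,-0.04,-0.15],[0,0,0]],[0.085,[-0.25,-0.04,-0.15],[0,0,0]]]'
python3 - <<'E'
from h import *
plan([])
p,d=grab_frame("top"); W=cloud("top",d); cv2.imwrite("pics/top10.png",cv2.resize(p[130:290,230:450],None,fx=3,fy=3)[:,:,::-1])
P=W[sel(W,(.5,.68),(-.18,.2),(.0225,.036))][:,:2]
q=loc(P,*DOCK); P=P[(q[:,0]<.041)&(abs(q[:,1])<.115)&(q[:,0]>-.02)]
g=fitrect(P,(.624,.057,-.03)); print(g); indock(g[0])
for nm,x,y,z,o in(("tin",(.45,.58),(.16,.28),(.03,.045),(.5197,.2298)),("pot",(.66,.78),(-.12,.02),(.05,.075),(.7153,-.0516)),("flask",(.66,.78),(.06,.2),(.085,.13),(.7347,.1384))):
    r=cv2.minAreaRect(W[sel(W,x,y,z)][:,:2].astype(np.float32))[0]; print(nm,np.round(np.array(r)-o,4))
E
```

```text
time: 21.55
eef_pos: [0.5947, 0.0208, -0.0018]
eef_rot: [-0.003, 0.717, 0.697, -0.004]
force: [-9.1, -0.6, 7.5]
finger_gap: 0.0849
time: 22.8
eef_pos: [0.5523, -0.2344, 0.1488]
eef_rot: [0.003, 0.72, 0.694, -0.0]
force: [-0.7, -0.3, 0.4]
finger_gap: 0.0851
t 22.8 tcp [ 0.5523 -0.2344  0.1488] psi 87.94 gap 0.0851 F [-0.7 -0.3  0.4] q7 1.89
(array([ 0.62402958,  0.05576893, -0.02644206]), np.float64(0.19582179296687108), 1173)
dock frame: centre [ 0.0254 -0.0009] th 0.0 left [0.0253 0.0991] right [ 0.0254 -0.1009]
tin [-0.0002 -0.0003]
pot [-0.0007 -0.0002]
flask [-0.0004 -0.0016]
```

View pics/top10.png

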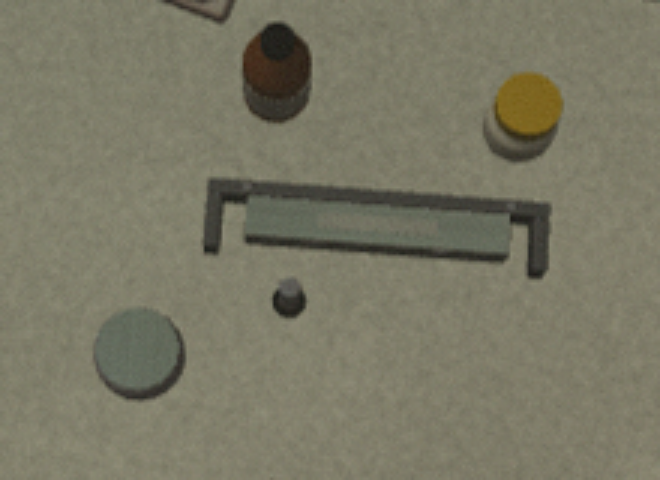

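The enlarged top crop shows the case at (380,228) lying flush along the back wall, with gaps at both end walls. The bystanders haven't moved.

```bash
python3 -c "
from workcell import order
print(order.sign_off())"
```

```text
the job is handed in; nothing more can be done
None
```

The case is parked fully home along the dock's back wall, and I handed the job in about 23 s into the 58 s limit. The sign-off itself reports no verdict.

**How it went:** I pushed the case forward and angled it about 0.2 rad with open fingertips. I then slid it along its length from the right end with closed fingers until its left end was behind the post. Last, I swung the right end in and pressed the case against the back wall. It was only pushed, never gripped.

**On the way:** before the swing, in the dock frame, the left end was at x = +15 mm, y = +95 mm, with the post at y ≈ 61 mm. The right end was at x = -24 mm, still outside.

**Last checks, from the top camera after backing off:**
- **Case:** its centre was at x = 25.4 mm, y = -1 mm in the dock frame, with its length parallel to the back wall to within measurement (angle 0.00 rad).
- **Bystanders:** the pot, bottle and tin had shifted less than 2 mm, which is within measurement noise.
- **Force:** the highest wrist force I read was about 12 N, during the final press against the wall.

One check failed: mid-swing the arm hid the case from the top camera, so I judged that moment from the side view instead. I did not measure the finished pose from the side camera.

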